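Set and clamp the screw-driven length stop beside the forging hammer

ROBOT

A 6-joint arm with a two-finger parallel gripper is mounted at the origin on the work surface. World frame = base frame: x ahead of the robot, y to its left, z up, the work surface at z = 0. Lengths are in m, angles in rad, forces in N, time in s.
With the tool pointing down it reaches from about 0.25 to 0.725 m from the base axis. Payload 4 kg.
Tool frame: the origin (TCP) lies midway between the tips of the shut fingers; the grasp point (between the pads) lies 19 mm behind it; y points along the fingers, z is the direction in which the jaws open and shut, and the axes are right-handed (so a half turn about y gives the same grasp; the last joint's range is limited). The gripper opens to 85 mm and grips with 20 to 120 N. Pads are 22 mm wide; open, the fingers measure 114 mm over their backs; the gripper's body (76 mm by 85 mm) begins 54 mm behind the grasp point. The pads swing forward as they close: fully open they stand 13 mm farther back than shut.
Start: joints at [-1.311, 0.241, 0.005, 1.335, 0, 1.571], TCP at [0.128, -0.483, 0.231] pointing down, gripper open.
Joint ranges: [-2.72, 2.72], [-1.05, 1.87], [-1.09, 1.28], [-1.99, 2.15], [-1.42, 1.44], [-3.14, 3.14]. Speed limits (rad/s): [2.79, 2.79, 3.14, 3.14, 3.14, 3.14].

INTERFACE

Orientations are given as a unit quaternion [x, y, z, w].
In Python, from workcell import bot gives the robot as it stands. The module is installed in compiled form; this text tells all that it offers.
- The arm moves only by the shell command python3 -m handwheel 'ROWS' [OPENING]. ROWS is JSON, a list of rows, each a list of 6 numbers: the shift along the tool's x, y, z in units of 25 mm (1.0 is 25 mm), then the turn, a rotation vector about the tool's x, y, z in units of 10 degrees (1.0 is 10 degrees). A call has exactly 5 rows; each row is the pose to reach, as a shift and turn from the pose commanded when the call began, along the tool's axes at that moment; what a row does not reach only later rows make up. A row lasts 1/8 s, in which the tool goes at most 62.5 mm and 10.7 degrees, less where a joint would pass 70% of its speed; a pose out of reach is approached as far as the arm can. A call with a gripper value outside its range is refused whole. OPENING is the gripper command: -1 is shut, 1 is fully open, values between are in proportion, set as the call begins (- or left out, the last holds). The fingers move at their own pace and stop on an object; the grip force is fixed at half the most. Time passes only in rows, so rows that repeat a pose let the fingers close, or fill a call up. It gives the time, the measured TCP pose, the force and the opening at its end, in the units of the state.
- bot.get_obs(): the state, without advancing time (a new reading comes with each control period).
- bot.camera(name): name is "scene" or "top" or "wrist"; returns a dict with "color" (384x512x3 uint8, red, green, blue), "fx", "fy", "cx", "cy" (pixels), "rvec" (rotation vector, rad) and "tvec" (3), from world to camera coordinates, as OpenCV has them. Camera axes: x right, y down, z forward; pixel columns grow to the right and rows downward; lengths in m; the calibration is good to about 2 mm. The wrist camera is an equidistant fisheye: a pixel r from the principal point sees the ray r / f radians off the axis. A picture is of the moment at which its call begins. There is no depth.
- bot.job_done(): hands the job in, once; it reports no verdict.
The state is a dict: "clock": time; "joint_pos": joint angles; "joint_vel": joint speeds; "tau": joint torques, N m; "eef_pos": TCP position; "tool_rot": TCP orientation; "ft_force": force on the tool from outside, world axes, zero at the start; "ft_torque": the same for the moment, N m; "grip_width": finger opening in m.
Only numpy, scipy, OpenCV 4.12 (cv2) and the standard library are available. Lean on these libraries where they do the work, as an engineer would, in place of code of your own. Each camera call takes 0.05 s, during which the arm holds its last target.

TASK

Set the length stop for the next blade: push its handwheel in against the spring so that the clutch takes hold, and crank it until the carriage's pointer stands level with the tip of the pointed clip on the rule (not the square clip). Then throw the clamp lever over to its other stop, away from the handwheel, and let go of everything, leaving the tools and stock lying around where they are.

Things in the scene. Friction and masses are not known exactly. Their poses are not given: they have to be found in the camera images.
- length_stop: Length stop: a grey and dark steel screw slide, 310 x 140 mm, bolted to the bench (place and yaw vary). Origin: its underside, on the bench; z up, x along the screw, from the handwheel (robot side) to the far end, y left. In this frame: headstock box x -105 to -45, y -45 to 45, top z 165 mm; aluminium rule on the right, y -105 to -55, top z 50 mm, ticks every 5 mm; clamp lever on the left.
- wheel_axis (a point): Point on the axis of screw and handwheel (a line along the stop's x at y 0, z 120 mm), in the wheel's robot-side face when out: x -163 mm in the stop's frame. Fixed to the stop. The wheel is a steel disc 120 mm across, 16 mm thick.
- handwheel (a joint): Angle of the handwheel (rad) about the stop's +x; positive is clockwise seen from the robot's side. Its crank handle is 43 mm from the axis, straight up at 0; at angle q it is at y = -43 sin q, z = 120 + 43 cos q mm in the stop's frame. With the clutch out the wheel turns freely and endlessly (0.04 N m drag). Starts at any angle.
- crank_grip (a point): Middle of the crank handle, on its axis: a black round sleeve, 22 mm in diameter, 78 mm long, spinning freely on its pin, parallel to the screw, sticking out of the wheel towards the robot. With the wheel out this point is at x -208 mm of the stop's frame, 45 mm from the wheel's face.
- clutch (a joint): How far the handwheel is pushed in along the stop's +x (m): 0 out (spring, 3 N) to 0.010 fully in (8 N). Wheel and screw have 3 round-nosed dog pins each, meeting from 0.002 on; if end on, they block until the wheel is turned a little (0.7 rad clears them). In beyond 0.007 the wheel drives the screw, after up to 1.4 rad of free play. Let go, it springs out and the screw stays put.
- carriage (a joint): Travel of the carriage along the stop's +x (m), 0 at the start, range -0.030 to 0.030. The screw moves it 10 mm per turn; handwheel clockwise (positive) sends it away (+x). Turning takes 0.16 N m in all, about 4 N at the handle. The carriage cannot be pushed along by hand.
- pointer (a point): Tip of the carriage's pointer, a dark steel finger 4 mm wide that reaches over the rule towards -y, 56 mm above the bench. Moves with the carriage; at x = 35 mm, y = -75 mm of the stop's frame at the start.
- clip_pointed: The mark: index clip with a nose that tapers to a point, dark steel, 16 mm wide, 16 mm high, 22 mm long, fixed on the rule's outer edge. Origin: on the rule's top, on the middle line; axes parallel to the stop's, its nose points along +y, to the pointer. The pointer is on the mark when its tip is at x = 0 in the clip's frame. It starts 10 to 20 mm off, on either side.
- clip_square: The other index clip, of the same size but with a blunt square nose; not the mark. It stands on the other side of the pointer's start. Axes and origin as for the pointed clip.
- lever (a joint): Clamp lever angle (rad): 0 leaning to the stop's -x (off, towards the handwheel, as at the start), 0.61 upright, 1.22 leaning to +x (clamped). Turns about the stop's y; pivot at x -60, y 105, z 62 mm of the stop's frame, on a block 50 mm high. Its weight tips it to the stop on either side of upright and holds it there; about 2 N at the ball throws it.
- lever_ball (a point): Centre of the clamp lever's black ball, 26 mm in diameter, 95 mm from the pivot, on a 12 mm rod; off: at x -114, y 105, z 140 mm of the stop's frame; clamped: x -6, z 140 mm.
- hex_nut: Bystander: loose steel hex nut, 30 mm across flats, 16 mm high, lying on the bed of the stop at its far end. Origin: centre of its underside.
- blade_blank: Bystander: flat steel blade blank, about 310 mm long, 6 mm thick, on the bench left of the stop. Origin: underside, middle of the blade.
- hammer: Bystander: hand hammer lying on the bench right of the stop.
- timber: Bystander: wooden block 190 x 45 x 40 mm on the bench, left. Origin: centre of its underside.
- round_die: Bystander: round steel die with a grooved top, 80 mm in diameter, 73 mm high, on the bench, right. Origin: centre of its underside.
- tongs: Bystander: steel tongs, 260 mm long, lying on the bench, far right. Origin: under the rivet.
- oil_can: Bystander: plain metal can 70 mm in diameter, 130 mm high, left. Origin: centre of its underside.

How it is judged:
On the way, in this order (a step that is already met when the one before it is completed fails the run):
1. the handwheel is pushed in against its spring, with the clamp lever still off (value of joint clutch above 0.006 m and value of joint lever below 0.3 rad), for 0.1 s.
2. the pointer is level with the pointed clip (within 2 mm) with the clamp lever still off (x of pointer in the frame of clip_pointed between -0.002 and 0.002 m and value of joint lever below 0.3 rad), for 0.3 s.
3. the clamp lever is thrown over to its other stop (value of joint lever above 1.1 rad), for 0.2 s.
At the end, for the whole second after the job is handed in: The pointer's tip is within 2 mm of the pointed clip's middle line (along the rule), the clamp lever lies against its far stop (angle above 1.1 rad), the handwheel is let go and has sprung out (clutch below 3 mm), and the robot touches nothing of the stop (x of pointer in the frame of clip_pointed between -0.002 and 0.002 m and value of joint lever above 1.1 rad and value of joint clutch below 0.003 m and contact force between each of the arm, the fingers and length_stop below 0.1 N).
It fails at once if a tool or a piece of stock lying around is moved by more than 30 mm (distance of any of hex_nut, blade_blank, hammer, timber, round_die, tongs, oil_can from where it was at the start of the episode above 0.03 m).
It also fails if it takes over 61 s, if anything falls off the work surface, if the arm or the gripper's body presses on something with over 40 N, if the wrist force passes 120 N, or if a joint passes its speed limit or range.

## Working session

There is one attempt and no reset: what is moved stays moved. The work goes in short steps, Python scripts to look and compute and a shell command to move; the robot and the scene stay as the last step left them, time stands still between calls to the robot, and variables do not carry over. Pictures are saved under pics/ and viewed, and the job is handed in when it is done.

```bash
mkdir -p pics; ls; python3 - <<'E'
from workcell import bot
import cv2
o=bot.get_obs()
for k,v in o.items(): print(k,v)
for n in ["scene","top","wrist"]:
    c=bot.camera(n); cv2.imwrite(f"pics/{n}0.png",c["color"][:,:,::-1])
    print(n,{k:v for k,v in c.items() if k!="color"})
E
```

```text
pics
clock 0.0
joint_pos [-1.31102503e+00  2.41415466e-01  3.74236523e-03  1.33520666e+00
  3.16526455e-05  1.57079160e+00]
joint_vel [-1.00414786e-03  2.12486011e-03  2.95306248e-05  4.99006853e-04
  4.41845835e-04  1.70320037e-04]
tau [-7.15025726e-04 -3.72318184e+01  2.52408063e+01  1.69003877e-02
 -1.05965735e-04 -4.75276863e-06]
eef_pos [ 0.12827818 -0.48261663  0.23041864]
tool_rot [-0.0916709   0.70188187 -0.70041817  0.09150229]
ft_force [0.91956488 0.74274781 0.45788518]
ft_torque [-0.02726375  0.0002753  -0.03727564]
grip_width 0.08577654836042123
scene {'fx': 388.835455557718, 'fy': 388.835455557718, 'cx': 254.4540883475141, 'cy': 188.89092440673068, 'rvec': array([ 1.19423679,  2.44571086, -0.84252943]), 'tvec': array([ 0.3983328 , -0.27375419,  1.58733321])}
top {'fx': 398.8554211456294, 'fy': 398.8554211456294, 'cx': 263.3812671431079, 'cy': 186.7928350473743, 'rvec': array([ 2.1629932 , -2.18118346,  0.10439702]), 'tvec': array([-0.03387596,  0.60878698,  1.57610755])}
wrist {'fx': 297.3186396354542, 'fy': 297.3186396354542, 'cx': 251.19415728217538, 'cy': 195.11664430376115, 'rvec': array([-2.28209503,  1.75554463,  0.28021527]), 'tvec': array([-0.49992901, -0.04034353,  0.37910475])}
```

View pics/scene0.png

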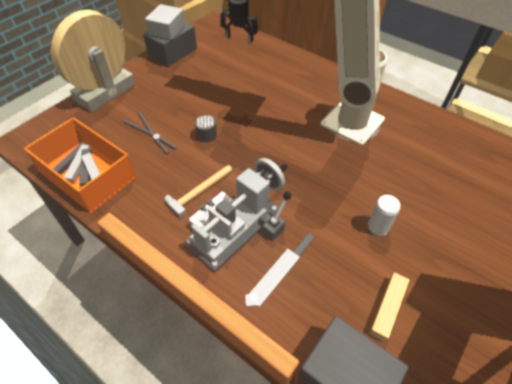

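View pics/top0.png

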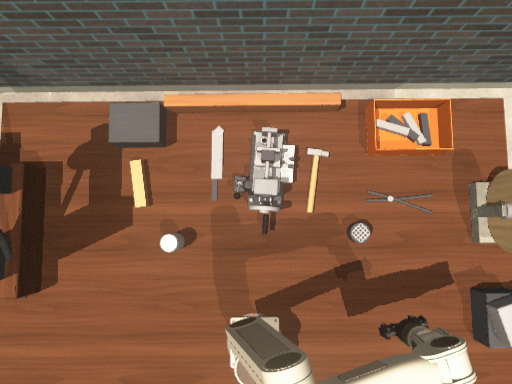

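View pics/wrist0.png

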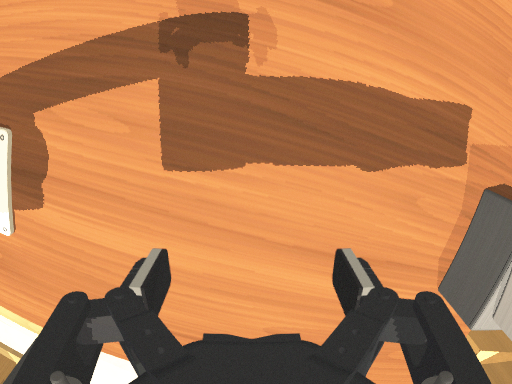

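```bash
cat > h.py <<'E'
from workcell import bot
import cv2, numpy as np
from scipy.spatial.transform import Rotation as R
def proj(c,P):
    P=np.atleast_2d(np.asarray(P,float)); Rm=R.from_rotvec(c["rvec"]).as_matrix()
    X=P@Rm.T+np.array(c["tvec"])
    if c.get("fish"):
        r=np.linalg.norm(X[:,:2],axis=1); th=np.arctan2(r,X[:,2]); s=th/np.maximum(r,1e-9)
        return np.c_[c["fx"]*X[:,0]*s+c["cx"],c["fy"]*X[:,1]*s+c["cy"]]
    return np.c_[c["fx"]*X[:,0]/X[:,2]+c["cx"],c["fy"]*X[:,1]/X[:,2]+c["cy"]]
def ray(c,u,v):
    Rm=R.from_rotvec(c["rvec"]).as_matrix(); a=(u-c["cx"])/c["fx"]; b=(v-c["cy"])/c["fy"]
    if c.get("fish"):
        t=np.hypot(a,b); d=np.array([a/t*np.sin(t),b/t*np.sin(t),np.cos(t)])
    else: d=np.array([a,b,1.])
    return -Rm.T@np.array(c["tvec"]), Rm.T@d
def atz(c,u,v,z):
    o,d=ray(c,u,v); return o+d*(z-o[2])/d[2]
def cam(n):
    c=bot.camera(n); c["fish"]=(n=="wrist"); return c
def crop(c,x0,y0,w,h,s,name):
    im=c["color"][y0:y0+h,x0:x0+w,::-1]
    cv2.imwrite("pics/"+name,cv2.resize(im,None,fx=s,fy=s,interpolation=cv2.INTER_CUBIC))
E
python3 - <<'E'
from h import *
c=cam("scene"); crop(c,175,145,130,130,6,"s1.png")
c=cam("top"); crop(c,215,115,100,120,6,"t1.png")
E
```

```text
(no output)
```

View pics/s1.png

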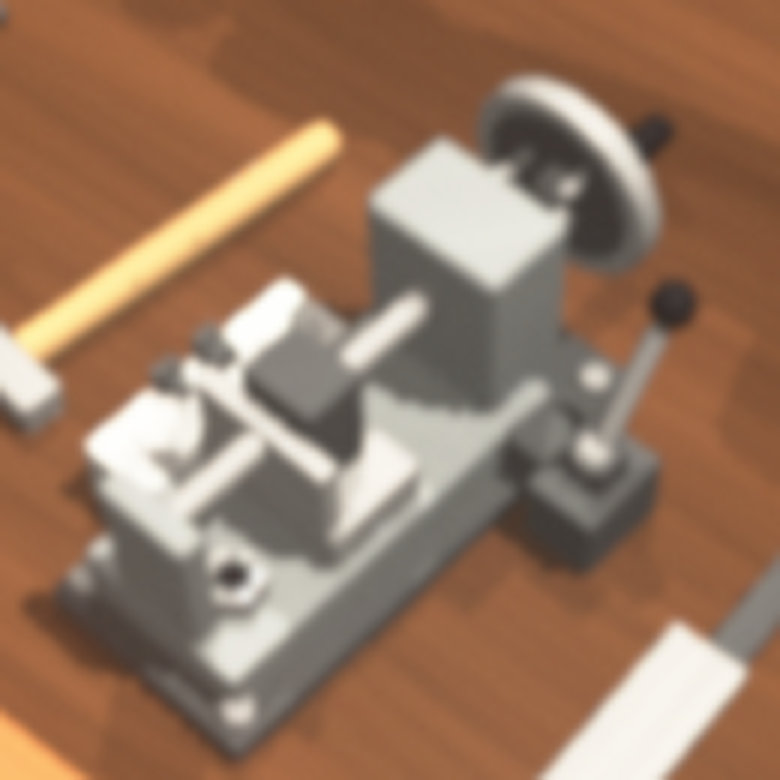

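View pics/t1.png

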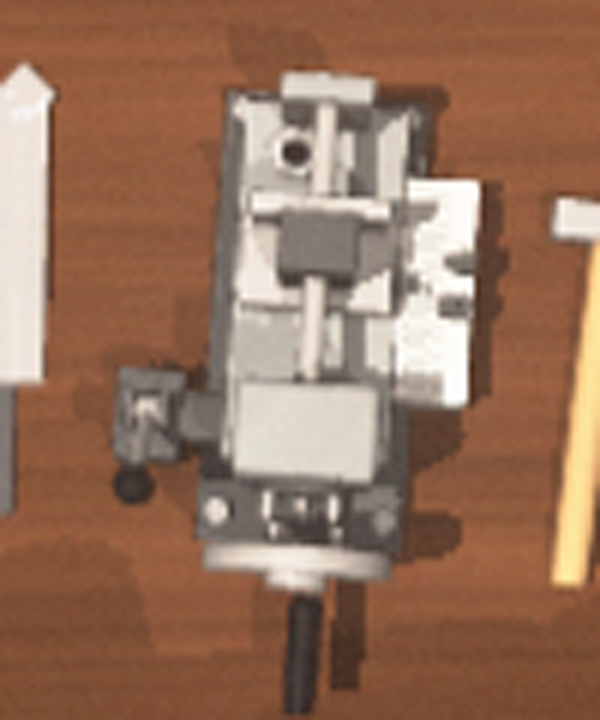

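```bash
cat > fit.py <<'E'
from h import *
from scipy.optimize import least_squares
ct=cam("top"); cs=cam("scene")
S=lambda u,v,x0,y0:((u+.5)/6-.5+x0,(v+.5)/6-.5+y0)
obs=[(ct,S(238,382,215,115),(-45,45,165)),(ct,S(378,386,215,115),(-45,-45,165)),(ct,S(375,482,215,115),(-105,-45,165)),(ct,S(232,475,215,115),(-105,45,165)),(ct,S(133,485,215,115),(-114,105,140)),
(ct,S(410,180,215,115),None),
(cs,S(443,138,175,145),(-105,-45,165)),(cs,S(370,203,175,145),(-45,-45,165)),(cs,S(497,290,175,145),(-45,45,165)),(cs,S(568,207,175,145),(-105,45,165)),(cs,S(673,303,175,145),(-114,105,140))]
obs=[o for o in obs if o[2]]
def T(p,P): 
    c,s=np.cos(p[2]),np.sin(p[2]); P=np.atleast_2d(P)/1000.
    return np.c_[p[0]+c*P[:,0]-s*P[:,1],p[1]+s*P[:,0]+c*P[:,1],P[:,2]]
f=lambda p:np.concatenate([proj(c,T(p,P))[0]-uv for c,uv,P in obs])
r=least_squares(f,[0.5,0,0],loss="soft_l1"); print(r.x,np.degrees(r.x[2])); print(f(r.x).reshape(-1,2).round(1))
p=r.x
for n,P in dict(grip0=(-208,0,163),axis=(-163,0,120),ball=(-114,105,140),pivot=(-60,105,62),pointer=(35,-75,56)).items(): print(n,T(p,P)[0].round(4), (proj(ct,T(p,P))[0]-[215,115])*6)
E
python3 fit.py
```

```text
[ 0.67256582 -0.05160386 -0.05797035] -3.321456290684374
[[-0.4 -0.8]
 [ 0.6 -0.2]
 [ 0.4 -0. ]
 [-0.2 -0.1]
 [ 0.3  0.4]
 [-0.1 -1. ]
 [-1.  -0.8]
 [ 0.1  0.2]
 [ 1.3  2.3]
 [ 0.6 -0.1]]
grip0 [ 0.4649 -0.0396  0.163 ] [293.10421434 644.16463246]
axis [ 0.5098 -0.0422  0.12  ] [296.59546895 572.93648642]
ball [0.5648 0.0598 0.14  ] [132.21358599 484.74957416]
pivot [0.6188 0.0567 0.062 ] [144.65975725 411.65512534]
pointer [ 0.7032 -0.1285  0.056 ] [424.0084632  283.73363513]
```

```bash
python3 - <<'E'
from h import *
o=bot.get_obs(); Rt=R.from_quat(o["tool_rot"]).as_matrix(); print(Rt.round(3))
c=cam("wrist"); Rc=R.from_rotvec(c["rvec"]).as_matrix(); C=-Rc.T@c["tvec"]
print("cam in tool",Rt.T@(C-o["eef_pos"]),"\ncam axes(rows) in tool\n",(Rc@Rt).round(3))
E
```

```text
[[-0.966 -0.     0.257]
 [-0.257  0.001 -0.966]
 [-0.    -1.    -0.001]]
cam in tool [-0.07883669 -0.14191571  0.00067313] 
cam axes(rows) in tool
 [[ 0.001 -0.001  1.   ]
 [ 0.951 -0.31  -0.001]
 [ 0.31   0.951  0.001]]
```

```bash
cat > g.py <<'E'
from h import *
SP=np.array([0.67256582,-0.05160386,-0.05797035])
def Tw(P):
    c,s=np.cos(SP[2]),np.sin(SP[2]); P=np.asarray(P)/1000.
    return np.array([SP[0]+c*P[0]-s*P[1],SP[1]+s*P[0]+c*P[1],P[2]])
def rotg(tilt,yaw=0):
    t=np.radians(tilt); y=np.array([np.sin(t),0,-np.cos(t)]); x=np.array([-np.cos(t),0,-np.sin(t)])
    M=np.c_[x,y,np.cross(x,y)]
    return R.from_euler('z',SP[2]+np.radians(yaw)).as_matrix()@M
def goal(P,tilt,yaw=0,o=None):
    o=o or bot.get_obs(); R0=R.from_quat(o["tool_rot"]).as_matrix()
    G=rotg(tilt,yaw); d=R0.T@(Tw(P)-o["eef_pos"])/.025; w=np.degrees(R.from_matrix(R0.T@G).as_rotvec())/10
    print("row",np.r_[d,w].round(2).tolist())
def tostop(p):
    c,s=np.cos(SP[2]),np.sin(SP[2]); d=np.asarray(p)-[SP[0],SP[1],0]
    return np.array([c*d[0]+s*d[1],-s*d[0]+c*d[1],d[2]])*1000
E
python3 -c "
from g import *
goal((-260,-40,270),45)"
```

```text
row [-15.09, -1.55, -12.82, 0.72, 1.73, 4.46]
```

```bash
python3 -m handwheel '[[-2,0,-1.5,0.14,0.35,0.9],[-4,-0.2,-3.2,0.28,0.7,1.8],[-5.8,-0.4,-4.8,0.4,1.0,2.7],[-7.6,-0.7,-6.4,0.55,1.4,3.6],[-9.4,-0.9,-8,0.72,1.73,4.46]]'; python3 -c "
from g import *
goal((-260,-40,270),45)"
```

```text
clock: 1.02
eef_pos: [0.3049, -0.2287, 0.2548]
tool_rot: [-0.292, -0.644, 0.661, -0.252]
ft_force: [1.4, -0.4, -0.3]
grip_width: 0.0854
row [-3.14, 2.31, -6.34, -0.02, -0.02, -0.03]
```

```bash
python3 -m handwheel '[[-0.8,0.6,-1.6,0,0,0],[-1.6,1.2,-3.2,0,0,0],[-2.4,1.8,-4.8,0,0,0],[-3.14,2.31,-6.34,0,0,0],[-3.14,2.31,-6.34,0,0,0]]'; python3 -c "
from g import *
goal((-260,-40,270),45)
c=cam('wrist'); print(c['rvec'],c['tvec']); crop(c,0,0,512,384,1.5,'w1.png')
for q in (0,): print(proj(c,[Tw((-208,0,163)),Tw((-163,0,120)),Tw((35,-75,56))])*1.5)"
```

```text
clock: 1.65
eef_pos: [0.4111, -0.0712, 0.2694]
tool_rot: [-0.286, -0.646, 0.659, -0.257]
ft_force: [0.4, -1.2, -0.8]
grip_width: 0.0854
row [-0.01, -0.02, 0.21, 0.05, 0.06, -0.01]
[ 1.91849734 -2.00630761  0.48486   ] [-0.05399241  0.52184201  0.21115622]
[[320.95003539 344.31074362]
 [331.07574255 308.54153313]
 [415.12233948 172.28859314]]
```

View pics/w1.png

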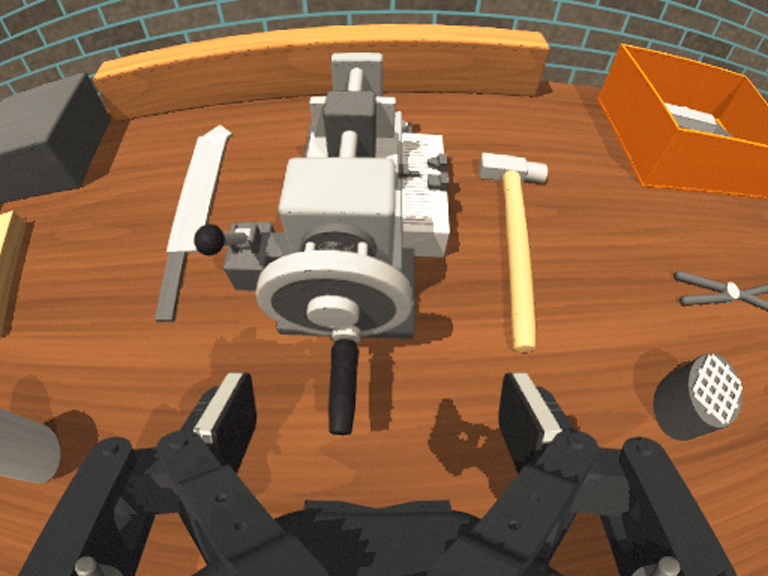

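```bash
python3 -c "
from g import *
c=cam('wrist'); crop(c,255,75,60,100,7,'w2.png'); crop(c,160,95,120,200,4,'w3.png')
import math
for q in (2.6,2.8,3,3.14,3.3): print(q,proj(c,[Tw((x,-43*math.sin(q),120+43*math.cos(q))) for x in(-247,-169)]).round(1).tolist())
K=[(-45,45,165),(-45,-45,165),(-105,-45,165),(-105,45,165),(-114,105,140)]
print(proj(c,[Tw(k) for k in K]).round(1).tolist())
print('rule',proj(c,[Tw(k) for k in [(35,-75,56),(35,-55,50),(35,-105,50)]]).round(1).tolist())"

```

```text
2.6 [[237.0, 284.3], [238.5, 221.8]]
2.8 [[230.5, 284.7], [232.4, 222.8]]
3 [[223.5, 284.8], [225.9, 223.3]]
3.14 [[218.5, 284.7], [221.2, 223.4]]
3.3 [[212.6, 284.5], [215.7, 223.2]]
[[185.1, 102.2], [257.9, 101.1], [258.2, 139.6], [177.8, 140.2], [134.1, 160.0]]
rule [[274.2, 113.7], [262.2, 115.8], [291.6, 116.5]]
```

View pics/w2.png

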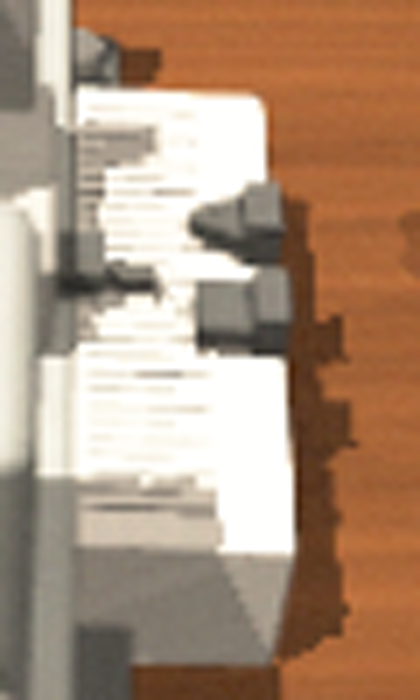

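View pics/w3.png

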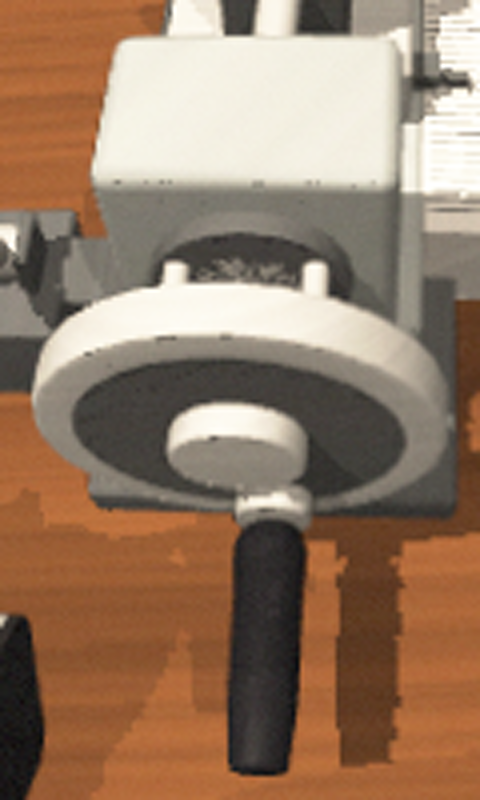

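```bash
cat > fit2.py <<'E'
from h import *
from scipy.optimize import least_squares
ct=cam("top"); cs=cam("scene"); cw=cam("wrist")
S=lambda u,v,x0,y0,s=6:((u+.5)/s-.5+x0,(v+.5)/s-.5+y0)
A=(215,115);B=(175,145);W=(160,95,4)
m=(-0,0,0)
obs=[(ct,S(238,382,*A),(-45,45,165)),(ct,S(378,386,*A),(-45,-45,165)),(ct,S(375,482,*A),(-105,-45,165)),(ct,S(232,475,*A),(-105,45,165)),(ct,S(133,485,*A),(-114,105,140)),
(cs,S(443,138,*B),(-105,-45,165)),(cs,S(370,203,*B),(-45,-45,165)),(cs,S(497,290,*B),(-45,45,165)),(cs,S(568,207,*B),(-105,45,165)),(cs,S(673,303,*B),(-114,105,140)),
(cw,S(118,38,*W),(-45,45,165)),(cw,S(398,40,*W),(-45,-45,165)),(cw,S(398,188,*W),(-105,-45,165)),(cw,S(95,185,*W),(-105,45,165)),(cw,(139.2,159.7),(-114,105,140)),
(cw,S(28,385,*W),(-163,60,120)),(cw,S(450,410,*W),(-163,-60,120))]
def T(p,P): 
    c,s=np.cos(p[2]),np.sin(p[2]); P=np.atleast_2d(P)/1000.
    return np.c_[p[0]+c*P[:,0]-s*P[:,1],p[1]+s*P[:,0]+c*P[:,1],P[:,2]]
f=lambda p,ob=obs:np.concatenate([proj(c,T(p,P))[0]-uv for c,uv,P in ob])
for name,ob in (("all",obs),("wrist",[o for o in obs if o[0] is cw])):
    r=least_squares(f,[0.67,-.05,-.06],loss="soft_l1",args=(ob,)); print(name,r.x.round(4),np.degrees(r.x[2])); print(f(r.x,ob).reshape(-1,2).round(1).tolist())
p=r.x
q=[2.8,2.9,3,3.1,3.2]
for a in q: print(a,proj(cw,T(p,[(x,-43*np.sin(a),120+43*np.cos(a)) for x in (-247,-208,-169)])).round(1).tolist())
for h in (50,56,58,66): 
  for uv in ((277,115.4),(282.1,106.7)):
    w=atz(cw,*uv,h/1000.); d=w-[p[0],p[1],0]; c,s=np.cos(p[2]),np.sin(p[2]); print(h,uv,((c*d[0]+s*d[1])*1000).round(1),((-s*d[0]+c*d[1])*1000).round(1))
E
python3 fit2.py
```

```text
all [ 0.6704 -0.0606 -0.0773] -4.426732548370222
[[1.8, -0.5], [2.8, 0.5], [2.3, 0.7], [1.7, 0.2], [2.1, 0.4], [-1.2, -2.6], [-2.4, -2.6], [-1.8, -1.4], [-0.4, 0.9], [-1.3, -1.2], [-3.2, -2.0], [-0.1, -3.1], [-0.1, -1.4], [-5.1, -0.6], [-4.7, 0.2], [0.7, 13.4], [-0.9, 8.9]]
wrist [ 0.6693 -0.064  -0.0936] -5.361926053743311
[[-1.0, -2.0], [2.2, -2.2], [1.5, -0.3], [-3.5, -0.6], [-3.3, -0.5], [1.4, 13.2], [-0.1, 10.3]]
2.8 [[229.8, 286.4], [231.5, 254.4], [233.2, 224.3]]
2.9 [[226.3, 286.4], [228.1, 254.6], [230.0, 224.5]]
3 [[222.8, 286.3], [224.7, 254.6], [226.7, 224.6]]
3.1 [[219.2, 286.2], [221.2, 254.5], [223.3, 224.6]]
3.2 [[215.5, 286.0], [217.7, 254.4], [219.9, 224.5]]
50 (277, 115.4) 39.4 -73.9
50 (282.1, 106.7) 60.5 -83.2
56 (277, 115.4) 33.9 -73.3
56 (282.1, 106.7) 54.7 -82.5
58 (277, 115.4) 32.1 -73.1
58 (282.1, 106.7) 52.8 -82.3
66 (277, 115.4) 24.8 -72.4
66 (282.1, 106.7) 45.0 -81.3
```

```bash
sed -i 's/(-45,45,165)/(-48,42,165)/g;s/(-45,-45,165)/(-48,-42,165)/g;s/(-105,-45,165)/(-102,-42,165)/g;s/(-105,45,165)/(-102,42,165)/g' fit2.py
sed -i 's/^(cw,S(28,385.*$/(cw,S(28,385,*W),(-147,60,120)),(cw,S(450,410,*W),(-155,-60,120)),(cw,S(217,345,*W),(-163,0,171)),(cw,S(270,735,*W),None)]\nobs=[o for o in obs if o[2]]/' fit2.py
python3 fit2.py
```

```text
all [ 0.6705 -0.0633 -0.0819] -4.691372811355642
[[3.3, 0.3], [2.6, 1.3], [2.1, -0.1], [3.2, -0.6], [2.7, 0.2], [-1.7, -1.9], [-1.6, -3.0], [-2.6, -2.9], [-2.4, 0.7], [-2.0, -1.5], [-0.4, -0.4], [-1.9, -1.3], [-2.1, -3.5], [-1.4, -2.8], [-4.1, 0.0], [3.1, 1.1], [-0.4, 2.6], [-0.0, 2.4]]
wrist [ 0.6696 -0.0658 -0.0951] -5.450581780631508
[[1.1, -0.4], [-0.3, -0.6], [-1.0, -2.6], [-0.3, -2.7], [-3.1, -0.5], [3.7, 1.0], [0.1, 3.8], [0.4, 3.0]]
2.8 [[230.1, 286.3], [231.7, 254.3], [233.4, 224.1]]
2.9 [[226.6, 286.3], [228.4, 254.4], [230.2, 224.4]]
3 [[223.1, 286.2], [224.9, 254.5], [226.9, 224.5]]
3.1 [[219.5, 286.1], [221.5, 254.4], [223.5, 224.5]]
3.2 [[215.8, 285.9], [217.9, 254.3], [220.1, 224.4]]
50 (277, 115.4) 39.3 -73.8
50 (282.1, 106.7) 60.5 -83.2
56 (277, 115.4) 33.8 -73.3
56 (282.1, 106.7) 54.7 -82.5
58 (277, 115.4) 32.0 -73.1
58 (282.1, 106.7) 52.7 -82.2
66 (277, 115.4) 24.7 -72.4
66 (282.1, 106.7) 45.0 -81.3
```

```bash
python3 -c "
from g import *
o=bot.get_obs(); print(o['eef_pos'],tostop(o['eef_pos']),o['clock'],abs(o['joint_vel']).max()); goal((-260,-40,270),45)
c=cam('wrist'); print(c['rvec'],c['tvec']);crop(c,110,85,200,210,3.5,'w4.png')
o=bot.get_obs();Rt=R.from_quat(o['tool_rot']).as_matrix();Rc=R.from_rotvec(c['rvec']).as_matrix(); C=-Rc.T@c['tvec']
print(C, Rt.T@(C-o['eef_pos']),(Rc@Rt).round(3))
"

```

```text
[ 0.4091563  -0.07905337  0.26812178] [-261.37667026  -42.66479479  268.12178151] 2.05 0.007792929765582623
row [-0.09, -0.01, -0.11, -0.03, -0.02, 0.0]
[ 1.90193941 -2.02818241  0.4868145 ] [-0.05384663  0.52075528  0.21156943]
[ 0.3643083  -0.07694384  0.42450707] [-0.07865288 -0.14236651  0.00100935] [[ 0.    -0.001  1.   ]
 [ 0.951 -0.31  -0.001]
 [ 0.31   0.951  0.001]]
```

View pics/w4.png

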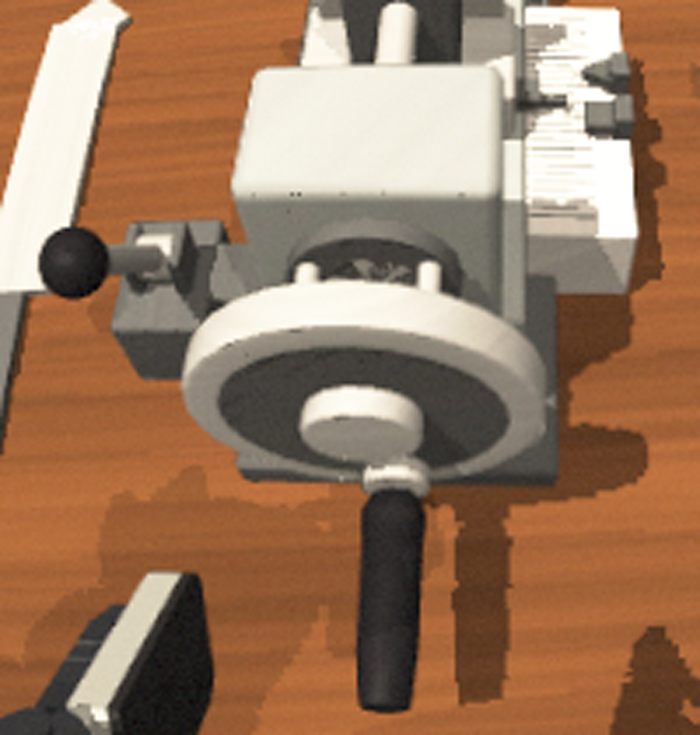

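```bash
python3 - <<'E'
s=open('fit2.py').read().split('\n')
out=[];skip=False
for l in s:
    if l.startswith('(cw,S(118'):
        out.append("(cw,S(257,68,*W),(-48,42,165)),(cw,S(500,66,*W),(-48,-42,165)),(cw,S(503,195,*W),(-102,-42,165)),(cw,S(232,190,*W),(-102,42,165)),(cw,S(75,262,*W),(-114,105,140)),(cw,S(363,343,*W),(-163,0,171))]"); continue
    if l.startswith('(cw,') or l.startswith('obs=[o'): continue
    out.append(l)
t='\n'.join(out).replace("W=(160,95,4)","W=(110,85,3.5)").replace("((277,115.4),(282.1,106.7))","(S(567,101,*W),S(583,72,*W))")
t=t.replace("q=[2.8","print('handle',S(393,495,*W),S(385,700,*W))\nq=[2.8").replace("uv,((c","np.round(uv,1),((c")
open('fit2.py','w').write(t)
E
python3 fit2.py
```

```text
all [ 0.6715 -0.0547 -0.065 ] -3.7267149286178163
[[1.1, 0.3], [0.5, 0.9], [0.3, -0.5], [1.3, -0.7], [0.9, 0.4], [-0.3, -0.6], [-0.0, -1.5], [-0.5, -1.5], [-0.6, 1.8], [0.0, -0.5], [0.4, 0.3], [-0.7, -0.6], [-1.6, -2.7], [1.1, -0.3], [-0.2, 1.4], [-4.3, 0.5]]
wrist [ 0.6713 -0.0555 -0.0647] -3.7074192113521884
[[1.1, 0.3], [-0.0, -0.5], [-0.8, -2.6], [1.8, -0.2], [0.4, 1.5], [-3.5, 0.7]]
handle (221.92857142857144, 226.07142857142858) (219.64285714285714, 284.6428571428571)
2.8 [[228.3, 285.3], [229.1, 253.4], [230.1, 223.4]]
2.9 [[224.9, 285.5], [225.8, 253.7], [226.8, 223.7]]
3 [[221.4, 285.5], [222.4, 253.8], [223.5, 223.9]]
3.1 [[217.8, 285.5], [218.9, 253.8], [220.2, 224.0]]
3.2 [[214.1, 285.4], [215.4, 253.8], [216.8, 223.9]]
50 [271.6 113.5] 40.9 -75.1
50 [276.2 105.2] 61.0 -83.9
56 [271.6 113.5] 35.3 -74.5
56 [276.2 105.2] 55.1 -83.2
58 [271.6 113.5] 33.5 -74.3
58 [276.2 105.2] 53.1 -82.9
66 [271.6 113.5] 26.1 -73.6
66 [276.2 105.2] 45.3 -82.0
```

```bash
sed -i 's/^SP=.*/SP=np.array([0.6714,-0.0552,-0.065])/' g.py; python3 -c "
from g import *
goal((10,-85,215),18)"
```

```text
row [-6.12, 9.13, 1.84, 0.01, 0.02, -2.7]
```

```bash
python3 -m handwheel '[[-1.3,1.9,0.4,0,0,-0.6],[-2.6,3.8,0.8,0,0,-1.2],[-3.9,5.7,1.2,0,0,-1.8],[-5.1,7.6,1.6,0,0,-2.4],[-6.1,9.1,1.84,0,0,-2.7]]';python3 -m handwheel '[[0,0,0,0,0,0],[0,0,0,0,0,0],[0,0,0,0,0,0],[0,0,0,0,0,0],[0,0,0,0,0,0]]'; python3 -c "
from g import *
c=cam('wrist'); crop(c,0,0,512,384,1.5,'v1.png'); np.save('v1.npy',np.r_[c['rvec'],c['tvec']])
x,y=proj(c,[Tw((45,-80,56))])[0].astype(int);x0=max(0,x-40);y0=max(0,y-40);print(x0,y0);crop(c,x0,y0,80,80,9,'v2.png')
print(((proj(c,[Tw(k) for k in [(35,-75,56),(35,-105,50),(35,-55,50),(-48,-42,165)]])-[x0,y0])*9).round())
print(tostop(bot.get_obs()['eef_pos']))"
```

```text
clock: 2.88
eef_pos: [0.6781, -0.1399, 0.2142]
tool_rot: [-0.131, -0.695, 0.702, -0.089]
ft_force: [0.7, -1.1, 0.4]
grip_width: 0.0854
clock: 3.5
eef_pos: [0.6748, -0.1388, 0.2171]
tool_rot: [-0.132, -0.694, 0.702, -0.091]
ft_force: [-0.6, 1.3, -0.4]
grip_width: 0.0852
207 150
[[ 320.  448.]
 [ 567.  448.]
 [ 158.  446.]
 [-106. 1446.]]
[  8.91572103 -83.19477283 216.79733951]
```

View pics/v1.png

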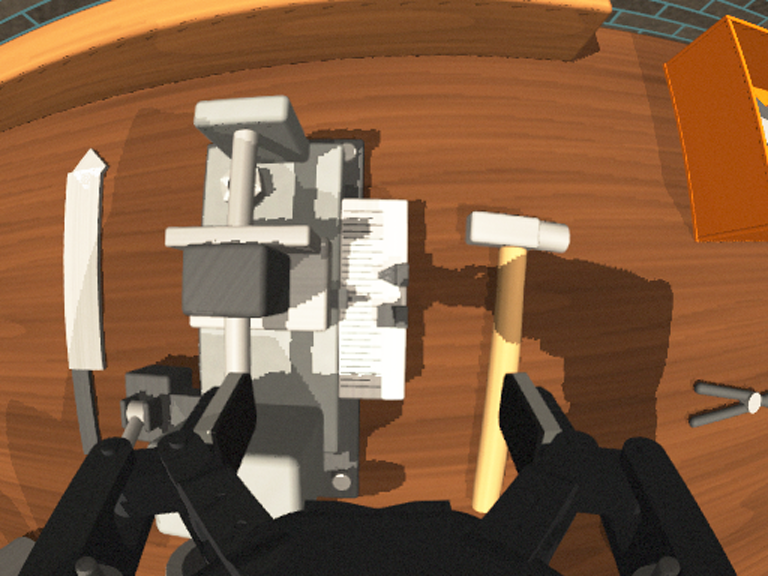

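View pics/v2.png

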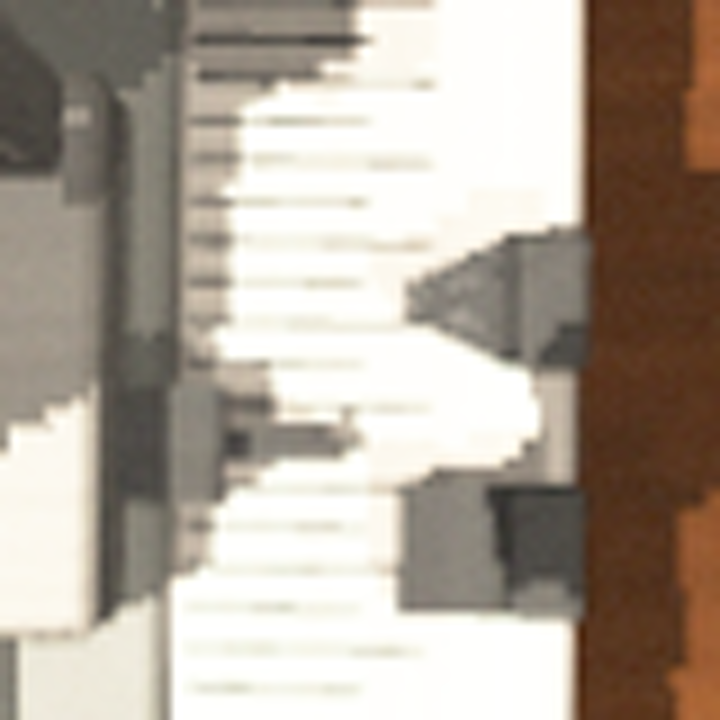

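```bash
python3 -c "
from g import *
goal((-275,-30,245),45)"
```

```text
row [10.43, -4.6, -2.19, 0.01, 0.03, 2.69]
```

```bash
python3 -m handwheel '[[2.1,-0.9,-0.4,0,0,0.5],[4.2,-1.8,-0.9,0,0,1.1],[6.3,-2.7,-1.3,0,0,1.6],[8.4,-3.6,-1.8,0,0,2.1],[10.4,-4.6,-2.2,0,0,2.7]]'; python3 -c "
from g import *
goal((-264,-4,128),45); goal((-201,-4,64),45)"
```

```text
clock: 4.18
eef_pos: [0.3947, -0.0665, 0.2447]
tool_rot: [-0.291, -0.644, 0.661, -0.253]
ft_force: [-1.0, 0.3, 1.1]
grip_width: 0.0857
row [2.99, 3.62, -1.01, 0.02, 0.03, -0.03]
row [3.03, 7.21, -1.0, 0.02, 0.03, -0.03]
```

```bash
python3 -m handwheel '[[1,1.2,-0.4,0,0,0],[2,2.4,-0.8,0,0,0],[3,3.6,-1,0,0,0],[3,3.6,-1,0,0,0],[3,3.6,-1,0,0,0]]'; python3 -c "
from g import *
print(tostop(bot.get_obs()['eef_pos']))
goal((-201,-4,64),45)
c=cam('wrist'); crop(c,0,0,512,384,1.5,'w5.png'); print(c['rvec'],c['tvec'])
for a in (2.9,3,3.1,3.2): print(a,(1.5*proj(c,[Tw((x,-43*np.sin(a),120+43*np.cos(a))) for x in (-247,-208,-169)])).round(1).tolist())"
```

```text
clock: 4.8
eef_pos: [0.4189, -0.0452, 0.1436]
tool_rot: [-0.282, -0.649, 0.663, -0.244]
ft_force: [-0.2, -0.3, 0.1]
grip_width: 0.0856
[-252.58628628   -6.39205493  143.62258589]
row [0.71, 3.73, -0.08, 0.03, 0.03, 0.12]
[ 1.91918847 -2.03457971  0.46440895] [-0.02165432  0.47224222  0.10657674]
2.9 [[382.6, 399.7], [382.8, 328.1], [382.8, 264.4]]
3 [[374.3, 400.0], [374.9, 328.6], [375.5, 265.0]]
3.1 [[365.8, 400.1], [366.9, 328.8], [368.0, 265.3]]
3.2 [[357.4, 400.0], [358.9, 328.7], [360.5, 265.3]]
```

View pics/w5.png

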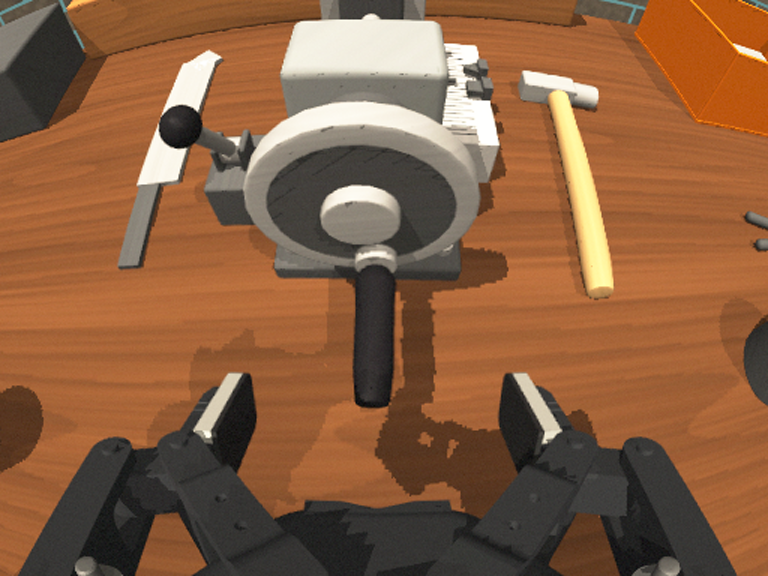

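```bash
python3 -m handwheel '[[0,0,0,0,0,0],[0,1,0,0,0,0],[0,2,0,0,0,0],[0,3.6,0,0,0,0],[0,3.6,0,0,0,0]]'; python3 -m handwheel '[[0,0,0,0,0,0],[0,0,0,0,0,0],[0,0,0,0,0,0],[0,0,0,0,0,0],[0,0,0,0,0,0]]';python3 -c "
from g import *
print(tostop(bot.get_obs()['eef_pos']))
goal((-201,-5,64),45)
c=cam('wrist'); crop(c,0,0,512,384,1.5,'w6.png')"
```

```text
clock: 5.48
eef_pos: [0.4807, -0.0488, 0.0743]
tool_rot: [-0.28, -0.65, 0.664, -0.241]
ft_force: [0.0, -0.1, -0.1]
grip_width: 0.0855
clock: 6.1
eef_pos: [0.4819, -0.0488, 0.0795]
tool_rot: [-0.283, -0.648, 0.663, -0.245]
ft_force: [-0.1, -0.4, 0.2]
grip_width: 0.0852
[-189.54109614   -5.9085068    79.45361441]
row [0.76, 0.13, -0.04, 0.03, 0.03, 0.11]
```

View pics/w6.png

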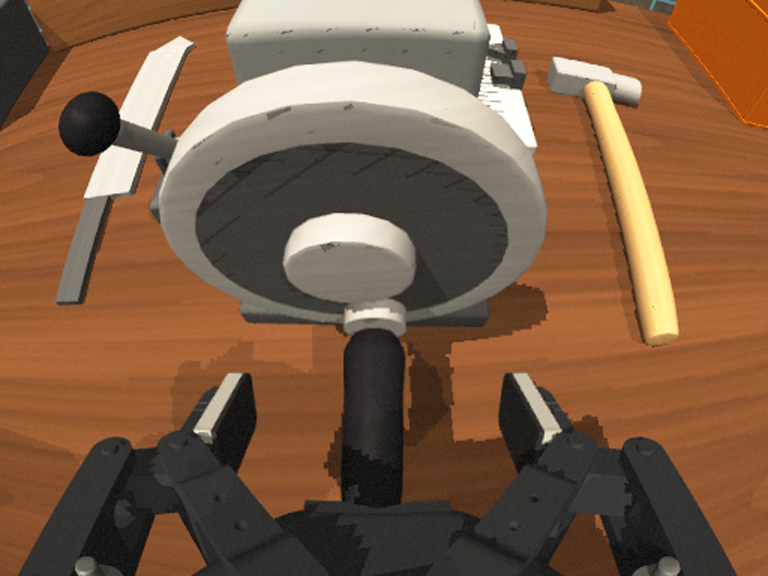

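```bash
python3 -m handwheel '[[0.4,0.1,0,0,0,0.1],[0.76,0.13,0,0,0,0.1],[0.76,0.13,0,0,0,0.1],[0.76,0.13,0,0,0,0.1],[0.76,0.13,0,0,0,0.1]]'; python3 -m handwheel '[[0,0,0,0,0,0],[0,0,0,0,0,0],[0,0,0,0,0,0],[0,0,0,0,0,0],[0,0,0,0,0,0]]' -1;python3 -c "
from g import *
print(tostop(bot.get_obs()['eef_pos']))
goal((-201,-5,64),45)
c=cam('wrist'); crop(c,0,0,512,384,1.5,'w7.png')"
```

```text
clock: 6.78
eef_pos: [0.4846, -0.0504, 0.0717]
tool_rot: [-0.282, -0.649, 0.663, -0.245]
ft_force: [-0.4, 0.7, -0.2]
grip_width: 0.0857
clock: 7.4
eef_pos: [0.4845, -0.0502, 0.0718]
tool_rot: [-0.282, -0.649, 0.663, -0.245]
ft_force: [-2.0, 0.9, 1.9]
grip_width: 0.0199
[-186.7773966    -7.19267711   71.78144449]
row [0.63, -0.17, -0.09, 0.04, 0.03, 0.12]
```

View pics/w7.png

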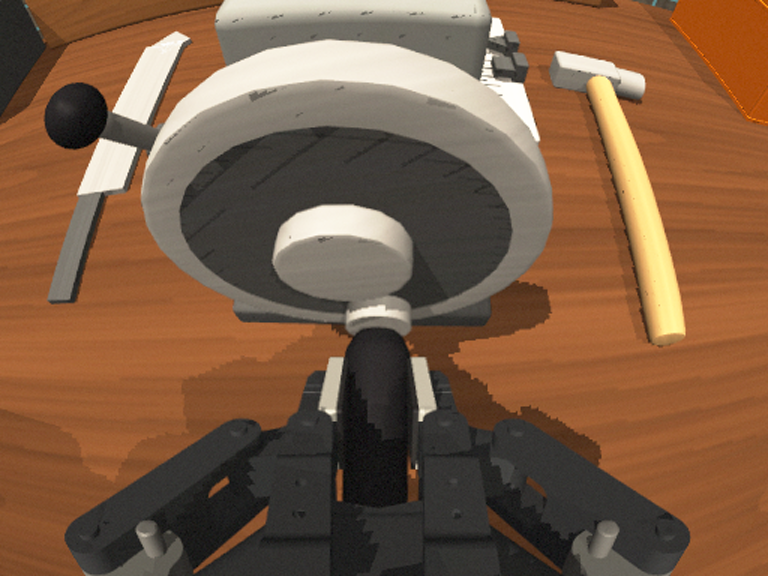

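```bash
python3 -c "
from g import *
o=bot.get_obs();print(o['joint_pos'].round(3),o['ft_force'],o['tau'].round(1))"
```

```text
[-0.14   0.135 -1.087 -0.413  0.059  3.083] [-1.26999272  1.71625405  2.74307337] [ -0.3 -20.6  14.9  -5.2  -0.1  -0.1]
```

```bash
python3 -m handwheel '[[0,0,0,0,0,0],[0,0,0,0,0,0],[0,0,0,0,0,0],[0,0,0,0,0,0],[0,0,0,0,0,0]]' 1;python3 -c "
from g import *
print(tostop(bot.get_obs()['eef_pos']))
goal((-202.5,-5,61),30,8)"
```

```text
clock: 8.07
eef_pos: [0.4847, -0.0504, 0.0717]
tool_rot: [-0.282, -0.649, 0.663, -0.245]
ft_force: [-0.3, 0.1, -0.2]
grip_width: 0.0853
[-186.6317343    -7.33146244   71.73471444]
row [0.75, -0.13, -0.1, -0.45, -0.61, -1.37]
```

```bash
python3 -m handwheel '[[0.2,0,0,-0.15,-0.2,-0.6],[0.5,-0.1,-0.1,-0.45,-0.6,-1.37],[0.75,-0.13,-0.1,-0.45,-0.6,-1.37],[0.75,-0.13,-0.1,-0.45,-0.6,-1.37],[0.75,-0.13,-0.1,-0.45,-0.6,-1.37]]';python3 -c "
from g import *
print(tostop(bot.get_obs()['eef_pos']),bot.get_obs()['joint_pos'])
goal((-202.5,-5,61),30,8)"
```

```text
clock: 8.7
eef_pos: [0.4675, -0.0466, 0.0599]
tool_rot: [0.158, 0.69, -0.675, 0.208]
ft_force: [-0.5, 0.4, -0.1]
grip_width: 0.0852
[-204.01705206   -4.67306949   59.8702512 ] [-0.18215663  0.09590322 -0.88373043  0.08198917  0.12835765  2.92002641]
row [-0.07, -0.01, 0.02, 0.01, -0.01, -0.0]
```

```bash
python3 -m handwheel '[[0,0,0,0,0,0],[0,0,0,0,0,0],[0,0,0,0,0,0],[0,0,0,0,0,0],[0,0,0,0,0,0]]' -1; cat > circ.py <<'E'
from g import *
import sys
# usage: q0(handle angle of commanded pose) step_deg n dx_mm -> rows
def circ(q0,steps,dx=0):
    o=bot.get_obs(); G=rotg(30,8); E=R.from_euler('z',SP[2]).as_matrix()
    for k in steps:
        q=q0+np.radians(k); d=np.array([dx,-43*(np.sin(q)-np.sin(q0)),43*(np.cos(q)-np.cos(q0))])
        print(k,(G.T@E@d/25).round(2).tolist())
def st():
    o=bot.get_obs(); p=tostop(o['eef_pos']); 
    g=p-19*np.linalg.inv(R.from_euler('z',SP[2]).as_matrix())@R.from_quat(o['tool_rot']).as_matrix()[:,1]
    print("grasp",g.round(1),"q",(np.arctan2(-g[1],g[2]-120)%(2*np.pi)).round(3),"rad",np.hypot(g[1],g[2]-120).round(1),"F",(R.from_euler('z',-SP[2]).as_matrix()@o['ft_force']).round(1),"w",round(o['grip_width'],4),"t",o['clock'])
E
python3 -c "
from circ import *
st(); circ(3,[0],12)"
```

```text
clock: 9.32
eef_pos: [0.4691, -0.0471, 0.0612]
tool_rot: [0.158, 0.69, -0.675, 0.208]
ft_force: [1.2, 1.0, -0.4]
grip_width: 0.0217
grasp [-211.8   -6.4   77.6] q 2.991 rad 42.9 F [ 1.2  1.1 -0.4] w 0.0217 t 9.325
0 [-0.41, 0.24, 0.07]
```

```bash
python3 -m handwheel '[[-0.14,0.08,0.02,0,0,0],[-0.27,0.16,0.05,0,0,0],[-0.41,0.24,0.07,0,0,0],[-0.41,0.24,0.07,0,0,0],[-0.41,0.24,0.07,0,0,0]]'; python3 -c "
from circ import *
st(); circ(2.99,[15,30,45,60,75])"
```

```text
clock: 9.95
eef_pos: [0.4791, -0.0475, 0.0598]
tool_rot: [0.157, 0.69, -0.675, 0.207]
ft_force: [-7.4, 0.1, 3.6]
grip_width: 0.0217
grasp [-201.7   -6.2   76.3] q 3.001 rad 44.2 F [-7.4 -0.4  3.6] w 0.0217 t 9.95
15 [-0.05, 0.04, -0.44]
30 [-0.16, -0.02, -0.88]
45 [-0.31, -0.18, -1.27]
60 [-0.51, -0.43, -1.59]
75 [-0.73, -0.75, -1.82]
```

```bash
python3 -m handwheel '[[-0.05,0.04,-0.44,0,0,0],[-0.16,-0.02,-0.88,0,0,0],[-0.31,-0.18,-1.27,0,0,0],[-0.51,-0.43,-1.59,0,0,0],[-0.73,-0.75,-1.82,0,0,0]]'; python3 -c "
from circ import *
st(); print(bot.get_obs()['joint_pos'].round(2))
circ(2.99+np.radians(75),[20,40,60,80,100])"
```

```text
clock: 10.58
eef_pos: [0.4795, -0.001, 0.0831]
tool_rot: [0.155, 0.692, -0.675, 0.205]
ft_force: [-6.1, 2.2, -2.5]
grip_width: 0.0216
grasp [-204.3   40.3   99.6] q 4.245 rad 45.1 F [-6.2  1.8 -2.5] w 0.0216 t 10.575
[-0.04  0.05 -0.83  0.18  0.06  3.04]
20 [-0.31, -0.49, -0.14]
40 [-0.6, -1.01, -0.07]
60 [-0.83, -1.49, 0.19]
80 [-0.99, -1.88, 0.62]
100 [-1.04, -2.13, 1.16]
```

```bash
python3 -m handwheel '[[-0.36,-0.46,-0.13,0,0,0],[-0.65,-0.98,-0.06,0,0,0],[-0.88,-1.46,0.2,0,0,0],[-1.04,-1.85,0.63,0,0,0],[-1.09,-2.1,1.17,0,0,0]]'; python3 -c "
from circ import *
st(); print(bot.get_obs()['joint_pos'].round(2))
circ(2.99+np.radians(175),[20,40,60,80,100])
c=cam('wrist'); crop(c,0,0,512,384,1.5,'k1.png')"
```

```text
clock: 11.2
eef_pos: [0.48, -0.0273, 0.1438]
tool_rot: [0.154, 0.694, -0.672, 0.208]
ft_force: [-13.4, 9.8, 7.8]
grip_width: 0.0219
grasp [-202.1   13.9  160.3] q 5.952 rad 42.6 F [-14.    8.9   7.8] w 0.0219 t 11.2
[-0.13 -0.06 -0.73  0.39  0.11  2.97]
20 [0.05, -0.07, 0.59]
40 [0.21, 0.03, 1.16]
60 [0.44, 0.3, 1.63]
80 [0.73, 0.71, 1.96]
100 [1.04, 1.2, 2.1]
```

View pics/k1.png

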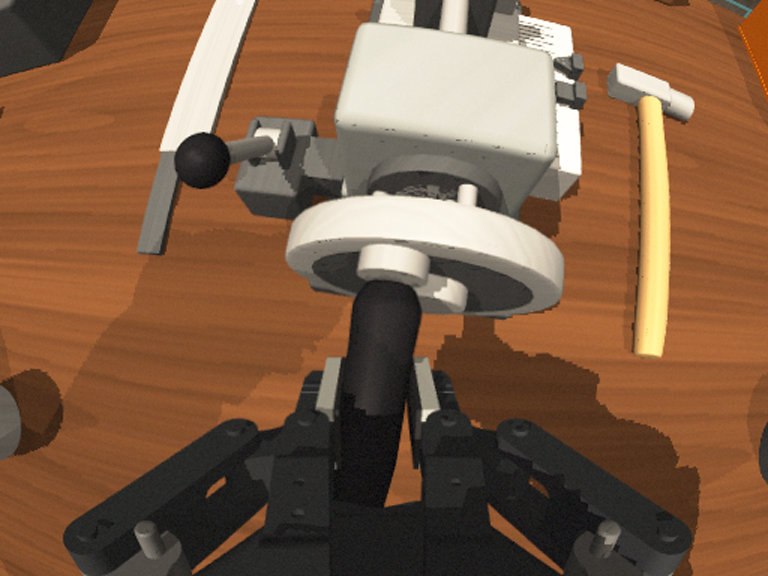

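```bash
python3 -m handwheel '[[0.05,-0.07,0.59,0,0,0],[0.21,0.03,1.16,0,0,0],[0.44,0.3,1.63,0,0,0],[0.73,0.71,1.96,0,0,0],[1.04,1.2,2.1,0,0,0]]'; python3 -c "
from circ import *
st(); print(bot.get_obs()['joint_pos'].round(2))
circ(2.99+np.radians(275),[20,40,60,80,100])
c=cam('wrist'); crop(c,0,0,512,384,1.5,'k2.png')"
```

```text
clock: 11.88
eef_pos: [0.4777, -0.0832, 0.1047]
tool_rot: [0.157, 0.691, -0.674, 0.207]
ft_force: [-6.8, 5.4, 3.9]
grip_width: 0.0217
grasp [-200.8  -41.9  121.2] q 1.542 rad 41.9 F [-7.2  4.9  3.9] w 0.0217 t 11.875
[-0.28  0.03 -0.77  0.28  0.18  2.83]
20 [0.29, 0.52, -0.07]
40 [0.52, 1.0, -0.33]
60 [0.68, 1.39, -0.76]
80 [0.73, 1.63, -1.3]
100 [0.68, 1.71, -1.89]
```

View pics/k2.png

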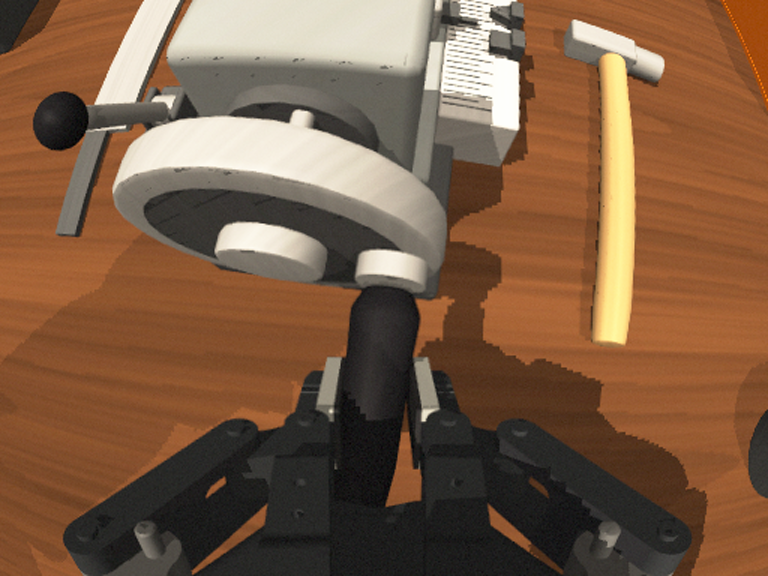

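```bash
cat > look.py <<'E'
from circ import *
import sys
c=cam('wrist'); x,y=proj(c,[Tw((45,-80,56))])[0].astype(int); x0=min(max(0,x-40),432);y0=max(0,y-30)
crop(c,x0,y0,80,60,9,sys.argv[1]); print(x0,y0)
np.savez('last.npz',rvec=c['rvec'],tvec=c['tvec'],x0=x0,y0=y0)
for X in (35,40,45,50,51.7): print(X,((proj(c,[Tw((X,-75,56)),Tw((X,-84,56)),Tw((X,-55,50)),Tw((X,-105,50))])-[x0,y0]+.5)*9-.5).round().tolist())
E
python3 look.py k3.png
```

```text
283 0
35 [[319.0, 141.0], [400.0, 155.0], [131.0, 149.0], [571.0, 227.0]]
40 [[320.0, 112.0], [399.0, 126.0], [134.0, 120.0], [570.0, 198.0]]
45 [[320.0, 83.0], [399.0, 98.0], [136.0, 92.0], [568.0, 169.0]]
50 [[321.0, 56.0], [399.0, 70.0], [139.0, 65.0], [567.0, 141.0]]
51.7 [[321.0, 47.0], [399.0, 61.0], [139.0, 55.0], [566.0, 132.0]]
```

View pics/k3.png

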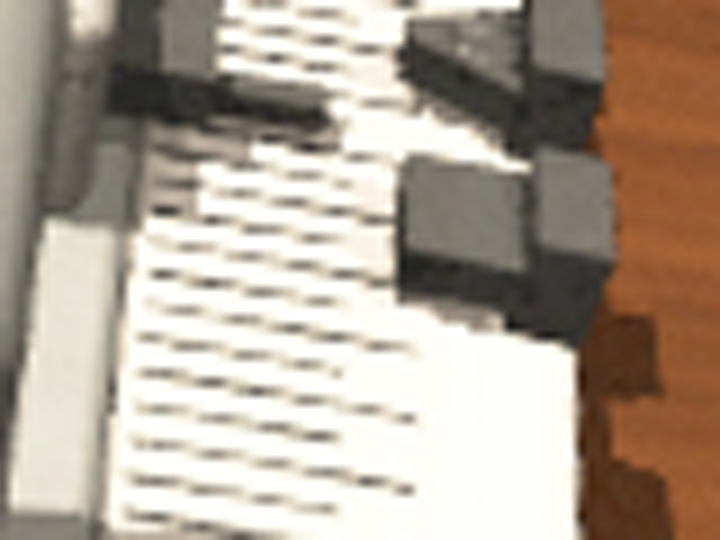

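```bash
python3 -m handwheel '[[0.29,0.52,-0.07,0,0,0],[0.52,1.0,-0.33,0,0,0],[0.68,1.39,-0.76,0,0,0],[0.73,1.63,-1.3,0,0,0],[0.68,1.71,-1.89,0,0,0]]'; python3 -c "
from circ import *
st(); print(bot.get_obs()['joint_pos'].round(2))
circ(2.99+np.radians(15),[20,40,60,80,100])
circ(2.99+np.radians(115),[20,40,60,80,100])"
```

```text
clock: 12.6
eef_pos: [0.4806, -0.0375, 0.059]
tool_rot: [0.157, 0.689, -0.677, 0.205]
ft_force: [-7.7, -4.1, 2.2]
grip_width: 0.0211
grasp [-200.9    4.    75.5] q 3.23 rad 44.7 F [-7.4 -4.6  2.2] w 0.0211 t 12.6
[-0.14  0.12 -0.86  0.09  0.11  2.95]
20 [-0.15, -0.11, -0.57]
40 [-0.39, -0.38, -1.04]
60 [-0.68, -0.79, -1.37]
80 [-0.98, -1.28, -1.51]
100 [-1.27, -1.8, -1.45]
20 [-0.24, -0.48, 0.26]
40 [-0.39, -0.87, 0.69]
60 [-0.44, -1.12, 1.23]
80 [-0.39, -1.19, 1.82]
100 [-0.24, -1.08, 2.39]
```

```bash
python3 -m handwheel '[[-0.15,-0.11,-0.57,0,0,0],[-0.39,-0.38,-1.04,0,0,0],[-0.68,-0.79,-1.37,0,0,0],[-0.98,-1.28,-1.51,0,0,0],[-1.27,-1.8,-1.45,0,0,0]]'; python3 -c "
from circ import *
st(); print(bot.get_obs()['joint_pos'].round(2))"
python3 -m handwheel '[[-0.24,-0.48,0.26,0,0,0],[-0.39,-0.87,0.69,0,0,0],[-0.44,-1.12,1.23,0,0,0],[-0.39,-1.19,1.82,0,0,0],[-0.24,-1.08,2.39,0,0,0]]'; python3 -c "
from circ import *
st(); print(bot.get_obs()['joint_pos'].round(2))
circ(2.99+np.radians(215),[15,30,45,60])"; python3 look.py k4.png
```

```text
clock: 13.22
eef_pos: [0.4803, 0.0027, 0.112]
tool_rot: [0.153, 0.693, -0.674, 0.205]
ft_force: [-5.5, 6.8, -4.7]
grip_width: 0.0218
grasp [-203.7   43.9  128.5] q 4.904 rad 44.7 F [-5.9  6.4 -4.7] w 0.0218 t 13.225
[-0.03 -0.   -0.78  0.28  0.06  3.05]
clock: 13.85
eef_pos: [0.4787, -0.0597, 0.1412]
tool_rot: [0.156, 0.691, -0.675, 0.207]
ft_force: [-10.2, 2.5, 4.1]
grip_width: 0.0214
grasp [-201.4  -18.3  157.7] q 0.453 rad 41.9 F [-10.3   1.8   4.1] w 0.0214 t 13.85
[-0.22 -0.04 -0.72  0.39  0.15  2.89]
15 [0.17, 0.19, 0.37]
30 [0.37, 0.46, 0.66]
45 [0.6, 0.8, 0.86]
60 [0.83, 1.17, 0.94]
296 8
35 [[332.0, 330.0], [403.0, 344.0], [162.0, 331.0], [552.0, 407.0]]
40 [[332.0, 300.0], [402.0, 314.0], [163.0, 302.0], [551.0, 378.0]]
45 [[331.0, 272.0], [402.0, 286.0], [165.0, 274.0], [549.0, 349.0]]
50 [[331.0, 244.0], [401.0, 258.0], [166.0, 246.0], [547.0, 321.0]]
51.7 [[331.0, 234.0], [401.0, 248.0], [166.0, 237.0], [547.0, 312.0]]
```

View pics/k4.png

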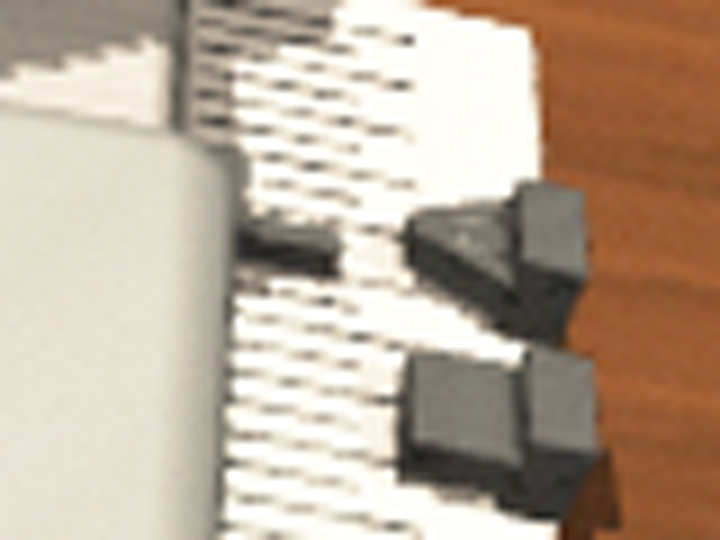

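```bash
python3 -c "
from circ import *
circ(2.99+np.radians(215),[20,40,60,80,100])"
```

```text
20 [0.23, 0.27, 0.48]
40 [0.52, 0.68, 0.8]
60 [0.83, 1.17, 0.94]
80 [1.12, 1.69, 0.88]
100 [1.36, 2.17, 0.62]
```

```bash
python3 -m handwheel '[[0.23,0.27,0.48,0,0,0],[0.52,0.68,0.8,0,0,0],[0.83,1.17,0.94,0,0,0],[1.12,1.69,0.88,0,0,0],[1.36,2.17,0.62,0,0,0]]'; python3 -c "
from circ import *
st(); print(bot.get_obs()['joint_pos'].round(2))"; python3 look.py k5.png
```

```text
clock: 14.52
eef_pos: [0.4786, -0.075, 0.0767]
tool_rot: [0.157, 0.691, -0.675, 0.207]
ft_force: [-8.6, 3.0, 7.1]
grip_width: 0.0218
grasp [-200.5  -33.7   93.2] q 2.242 rad 43.0 F [-8.8  2.4  7.1] w 0.0218 t 14.525
[-0.26  0.09 -0.82  0.17  0.17  2.85]
295 0
35 [[326.0, 1.0], [411.0, 18.0], [124.0, 9.0], [591.0, 101.0]]
40 [[325.0, -27.0], [410.0, -10.0], [126.0, -20.0], [587.0, 72.0]]
45 [[324.0, -55.0], [408.0, -39.0], [127.0, -48.0], [584.0, 43.0]]
50 [[323.0, -83.0], [406.0, -66.0], [128.0, -75.0], [581.0, 15.0]]
51.7 [[323.0, -92.0], [406.0, -75.0], [129.0, -84.0], [580.0, 6.0]]
```

View pics/k5.png

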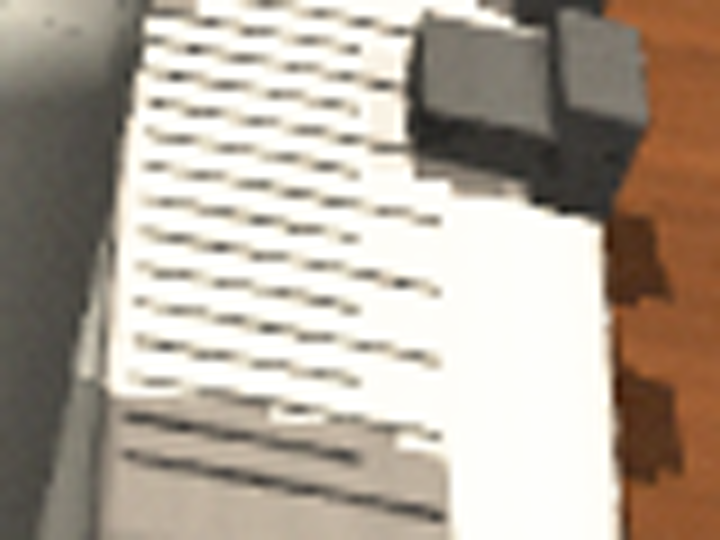

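```bash
python3 -m handwheel '[[0,0,0,0,0,0],[0,0,0,0,0,0],[0,0,0,0,0,0],[0,0,0,0,0,0],[0,0,0,0,0,0]]' 1; python3 -m handwheel '[[0,-1,0,0,0,0],[0,-2.2,0,0,0,0],[0,-3.4,0,0,0,0],[0,-4.6,0,0,0,0],[-0.5,-6,0,0,0,0]]';  python3 -c "
from circ import *
print(tostop(bot.get_obs()['eef_pos']))
goal((10,-85,215),18)"
```

```text
clock: 15.2
eef_pos: [0.4805, -0.0761, 0.0784]
tool_rot: [0.158, 0.69, -0.675, 0.208]
ft_force: [0.5, -0.3, 0.2]
grip_width: 0.0851
clock: 15.82
eef_pos: [0.4146, -0.0807, 0.2142]
tool_rot: [0.158, 0.69, -0.675, 0.207]
ft_force: [1.3, -0.3, -0.1]
grip_width: 0.0854
[-254.63096708  -42.12636063  214.23217912]
row [-8.9, 5.08, 3.16, 0.33, 0.72, -1.19]
```

```bash
python3 -m handwheel '[[-1.8,0.8,0.6,0,0.1,-0.2],[-3.6,1.8,1.3,0.1,0.3,-0.5],[-5.4,2.9,1.9,0.2,0.4,-0.7],[-7.2,4,2.5,0.3,0.6,-1.0],[-8.9,5.08,3.16,0.33,0.72,-1.2]]';python3 -m handwheel '[[0,0,0,0,0,0],[0,0,0,0,0,0],[0,0,0,0,0,0],[0,0,0,0,0,0],[0,0,0,0,0,0]]'; python3 look.py v3.png; python3 -c "
from g import *
print(tostop(bot.get_obs()['eef_pos']))
c=cam('wrist'); crop(c,0,0,512,384,1.5,'v4.png');"
```

```text
clock: 16.45
eef_pos: [0.6797, -0.1408, 0.2156]
tool_rot: [-0.133, -0.695, 0.702, -0.088]
ft_force: [0.7, -0.0, 0.6]
grip_width: 0.0852
clock: 17.08
eef_pos: [0.6771, -0.1408, 0.2171]
tool_rot: [-0.134, -0.694, 0.702, -0.089]
ft_force: [-0.4, 0.4, 0.1]
grip_width: 0.0852
205 162
35 [[326.0, 365.0], [402.0, 365.0], [165.0, 364.0], [574.0, 364.0]]
40 [[326.0, 323.0], [402.0, 323.0], [165.0, 323.0], [574.0, 323.0]]
45 [[326.0, 281.0], [402.0, 281.0], [165.0, 282.0], [574.0, 282.0]]
50 [[326.0, 240.0], [402.0, 240.0], [165.0, 241.0], [574.0, 241.0]]
51.7 [[326.0, 226.0], [402.0, 225.0], [165.0, 227.0], [574.0, 227.0]]
[ 11.38042143 -85.11014066 216.86253593]
```

View pics/v3.png

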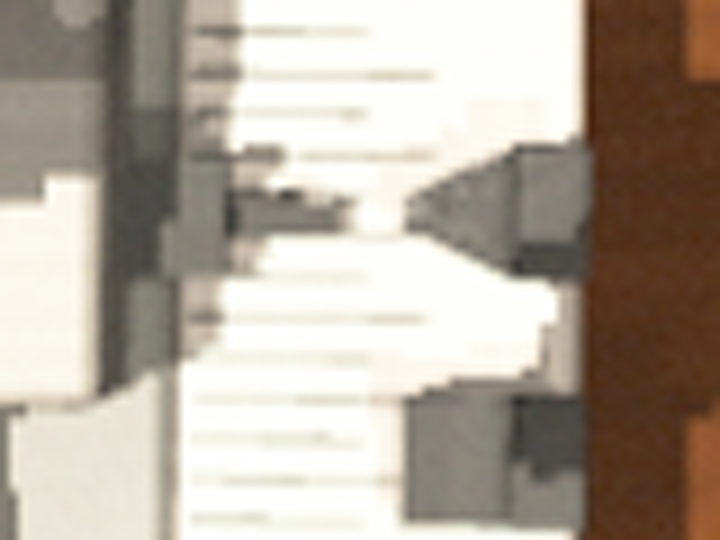

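View pics/v4.png

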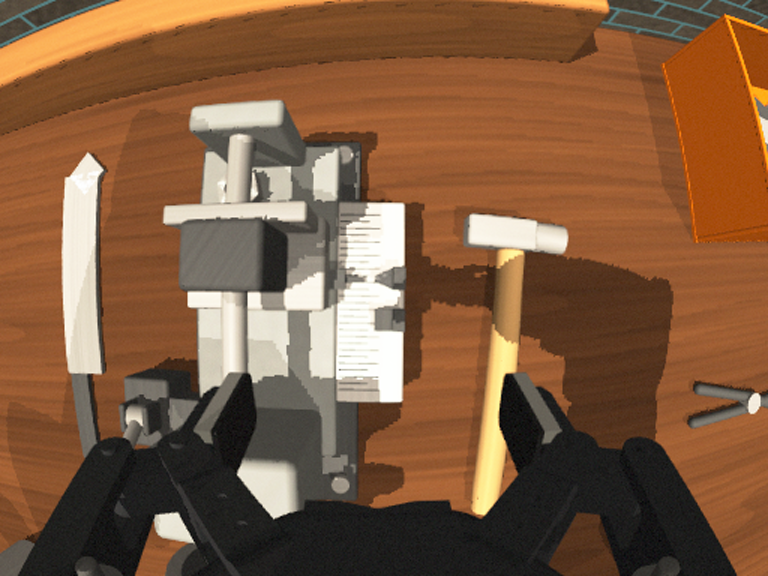

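```bash
python3 -c "
from circ import *
goal((-160,112,260),5,16)"
```

```text
row [5.97, -3.78, -7.89, -0.32, -1.57, -1.3]
```

```bash
python3 -m handwheel '[[1,-1.2,-1.4,-0.06,-0.3,-0.3],[2.2,-2.2,-3,-0.12,-0.6,-0.5],[3.5,-3,-4.6,-0.2,-0.9,-0.8],[4.8,-3.5,-6.3,-0.26,-1.2,-1.1],[5.97,-3.78,-7.89,-0.32,-1.57,-1.3]]' -1;python3 -m handwheel '[[0,0,0,0,0,0],[0,0,0,0,0,0],[0,0,0,0,0,0],[0,0,0,0,0,0],[0,0,0,0,0,0]]';  python3 -c "
from circ import *
print(tostop(bot.get_obs()['eef_pos']),bot.get_obs()['joint_pos'].round(2))
goal((-160,112,130),5,16)
goal((-100,112,132),5,16)
c=cam('wrist'); crop(c,0,0,512,384,1.5,'l1.png')"
```

```text
clock: 17.8
eef_pos: [0.5187, 0.0682, 0.2605]
tool_rot: [-0.046, 0.706, -0.699, 0.107]
ft_force: [0.4, 0.3, 0.4]
grip_width: 0.0002
clock: 18.42
eef_pos: [0.5196, 0.0663, 0.2593]
tool_rot: [-0.045, 0.706, -0.699, 0.106]
ft_force: [0.4, 0.1, -0.1]
grip_width: -0.0
[-159.32367103  111.3483958   259.27795697] [0.12 0.21 0.03 1.31 0.01 3.05]
row [0.46, 5.15, -0.03, 0.0, -0.0, 0.01]
row [-1.84, 5.27, 0.63, 0.0, -0.0, 0.01]
```

View pics/l1.png

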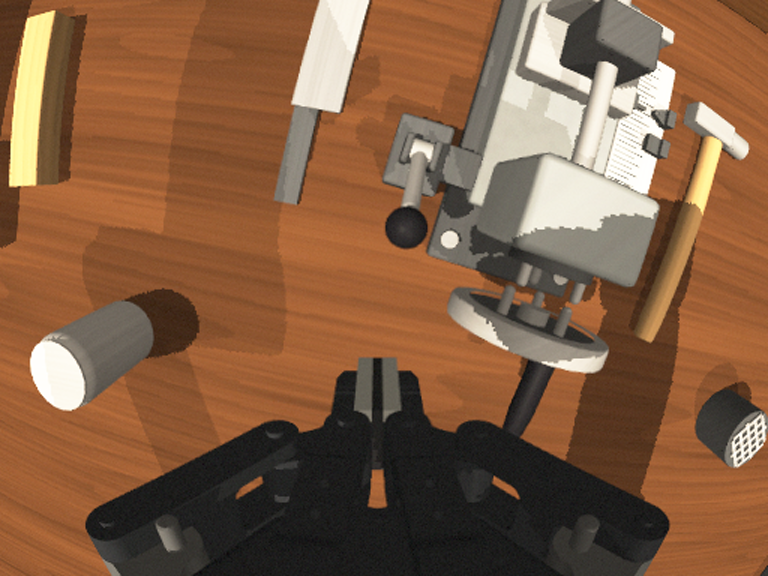

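```bash
python3 -m handwheel '[[0.2,1.3,0,0,0,0],[0.3,2.6,0,0,0,0],[0.4,3.9,0,0,0,0],[0.46,5.15,0,0,0,0],[0.46,5.15,0,0,0,0]]';  python3 -c "
from circ import *
print(tostop(bot.get_obs()['eef_pos']),bot.get_obs()['joint_pos'].round(2))
for x in (-140,-110,-80,-60,-40): goal((x,112,130),5,16)
c=cam('wrist'); crop(c,0,0,512,384,1.5,'l2.png')"
```

```text
clock: 19.1
eef_pos: [0.5168, 0.0665, 0.1277]
tool_rot: [-0.048, 0.706, -0.699, 0.104]
ft_force: [-0.5, 0.1, -0.1]
grip_width: -0.0001
[-162.15216076  111.37734215  127.6591885 ] [ 0.12  0.29 -0.21  0.99  0.01  3.05]
row [-0.86, -0.02, 0.22, 0.01, 0.0, 0.04]
row [-2.01, 0.07, 0.55, 0.01, 0.0, 0.04]
row [-3.16, 0.16, 0.88, 0.01, 0.0, 0.04]
row [-3.93, 0.22, 1.1, 0.01, 0.0, 0.04]
row [-4.7, 0.28, 1.32, 0.01, 0.0, 0.04]
```

View pics/l2.png

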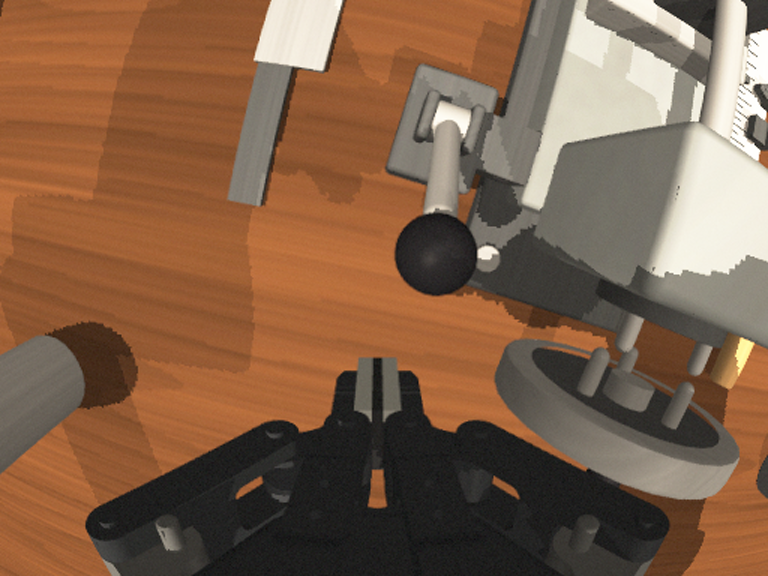

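```bash
python3 -m handwheel '[[-0.86,0,0.22,0,0,0],[-1.5,0.03,0.4,0,0,0],[-2.2,0.05,0.6,0,0,0],[-2.8,0.1,0.77,0,0,0],[-3.4,0.1,0.95,0,0,0]]';  python3 -c "
from circ import *
o=bot.get_obs();print(tostop(o['eef_pos']),o['joint_pos'].round(2))
for x in (-80,-60,-40): goal((x,112,130),5,16)
c=cam('wrist'); crop(c,0,0,512,384,1.5,'l3.png')"
```

```text
clock: 19.77
eef_pos: [0.6087, 0.0619, 0.1373]
tool_rot: [-0.044, 0.706, -0.699, 0.107]
ft_force: [-1.1, 1.0, -0.2]
grip_width: -0.0002
[-70.20197066 112.77418299 137.32828499] [0.1  0.45 0.04 1.08 0.01 3.02]
row [0.41, 0.26, -0.08, 0.0, 0.0, -0.01]
row [-0.36, 0.33, 0.14, 0.0, 0.0, -0.01]
row [-1.12, 0.39, 0.36, 0.0, 0.0, -0.01]
```

View pics/l3.png

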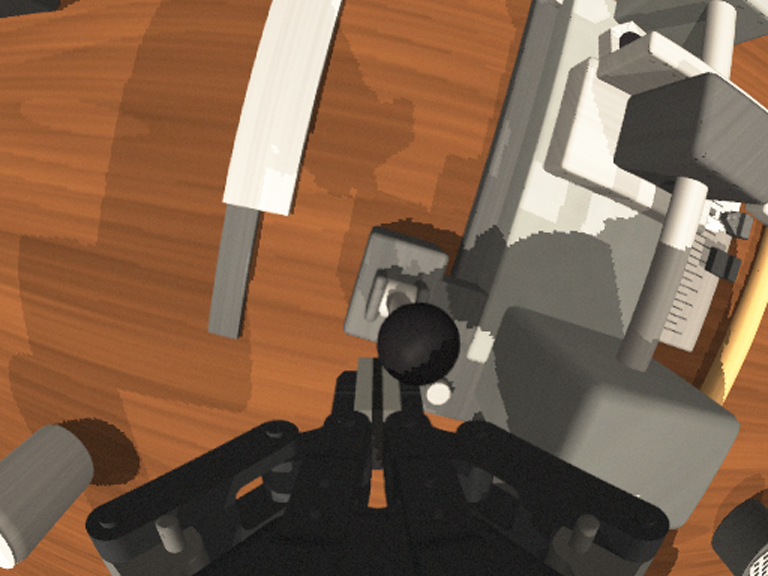

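```bash
python3 -m handwheel '[[-0.3,0.1,0.1,0,0,0],[-0.6,0.2,0.25,0,0,0],[-0.9,0.3,0.4,0,0,0],[-1.12,0.39,0.5,0,0,0],[-1.12,0.39,0.5,0,0,0]]';  python3 -c "
from circ import *
o=bot.get_obs();print(tostop(o['eef_pos']),o['joint_pos'].round(2))
c=cam('wrist'); crop(c,0,0,512,384,1.5,'l4.png')"
```

```text
clock: 20.45
eef_pos: [0.6379, 0.0556, 0.1272]
tool_rot: [-0.046, 0.706, -0.699, 0.106]
ft_force: [-1.3, -0.1, 0.9]
grip_width: 0.0001
[-40.57755744 108.36150381 127.15482919] [0.08 0.51 0.12 1.1  0.01 3.01]
```

View pics/l4.png

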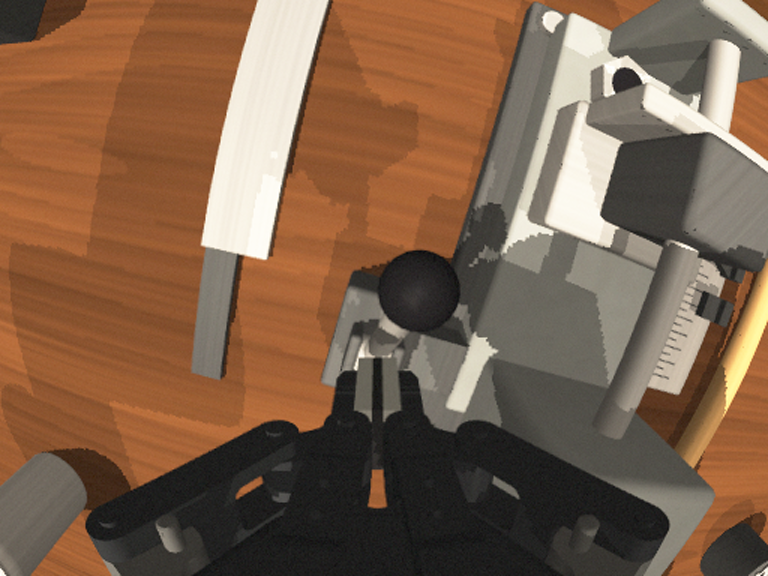

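```bash
python3 -m handwheel '[[0.3,-0.5,0,0,0,0],[0.8,-1.5,0,0,0,0],[1.5,-3,0,0,0,0],[2.5,-4.5,0,0,0,0],[2.5,-4.5,0,0,0,0]]'; python3 -m handwheel '[[0,0,0,0,0,0],[0,0,0,0,0,0],[0,0,0,0,0,0],[0,0,0,0,0,0],[0,0,0,0,0,0]]';  python3 -c "
from circ import *
o=bot.get_obs();print(tostop(o['eef_pos']),o['ft_force'])
c=cam('wrist'); crop(c,0,0,512,384,1.5,'l5.png'); print(1.5*proj(c,[Tw((-6,105,140)),Tw((-114,105,140)),Tw((-163,60,120)),Tw((-163,-60,120)),Tw((-163,0,180))]))
crop(cam('scene'),175,145,130,130,6,'s2.png')"
```

```text
clock: 21.12
eef_pos: [0.5676, 0.0402, 0.2395]
tool_rot: [-0.043, 0.706, -0.699, 0.109]
ft_force: [0.0, 0.2, 0.3]
grip_width: 0.0002
clock: 21.75
eef_pos: [0.5675, 0.0404, 0.2339]
tool_rot: [-0.046, 0.706, -0.699, 0.106]
ft_force: [-0.7, 0.2, -0.1]
grip_width: 0.0004
[-109.87947592   88.65304581  233.86749587] [-0.69096075  0.18721041 -0.13297125]
[[399.36919024 121.03650019]
 [345.42070167 308.72869887]
 [395.45791622 389.21565533]
 [555.42331301 425.34769407]
 [502.57629613 458.91173987]]
```

View pics/l5.png

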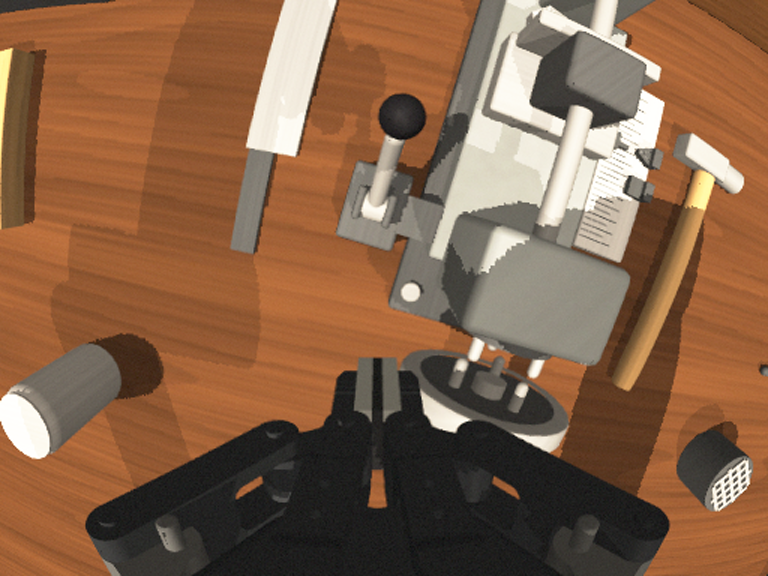

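View pics/s2.png

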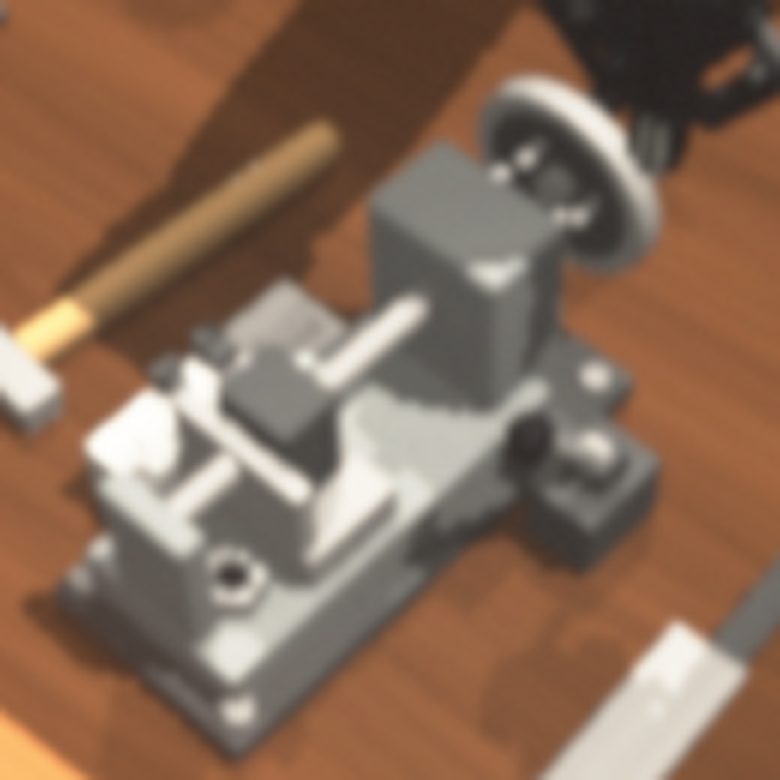

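```bash
python3 look.py l6.png
```

```text
379 75
35 [[321.0, 329.0], [372.0, 353.0], [181.0, 276.0], [465.0, 409.0]]
40 [[330.0, 295.0], [381.0, 319.0], [190.0, 242.0], [473.0, 376.0]]
45 [[338.0, 261.0], [390.0, 285.0], [199.0, 208.0], [482.0, 343.0]]
50 [[347.0, 227.0], [398.0, 252.0], [207.0, 174.0], [490.0, 310.0]]
51.7 [[350.0, 215.0], [401.0, 240.0], [210.0, 163.0], [493.0, 299.0]]
```

View pics/l6.png

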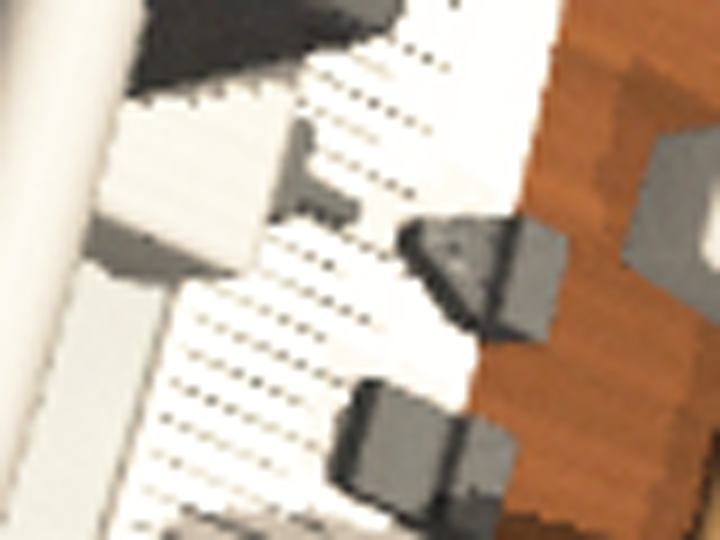

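```bash
python3 -c "
from workcell import bot
print(bot.job_done())"
```

```text
the job is handed in; nothing more can be done
None
```

The length stop is set on the pointed clip, the clamp lever is thrown over, and the job was handed in at about 22 s of the 61 s allowed. No verdict was reported, so what follows rests on my own checks.

- **Clutch:** I gripped the crank handle and pushed the wheel in about 10 mm, against roughly 7–8 N. The first grip, tilted 45°, ran into an elbow joint limit. I let go and gripped again at a 30° tilt.
- **Cranking:** I turned the wheel about 675° clockwise, of which roughly 80° was free play, for about 16.5 mm of carriage travel. I then let go and the wheel sprang out.
- **Pointer:** Seen from straight above, its tip was level with the pointed clip's tip to about 0.5 mm. A slanted view after the lever was thrown agreed to within about 1 mm.
- **Lever:** I pushed it over with the shut fingers. The ball then showed within about 6 px (picture enlarged 1.5 times) of where it should be at the far stop.
- **At hand-in:** The arm was clear of the stop with wrist force near zero. The nut, hammer, blade blank, can, die and timber looked unmoved; the tongs and timber were only partly in the last pictures, and the arm never worked near them.

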